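# Draw the infrared thermometer and hold it aimed at the casting flask

## Robot

A 6-joint arm with a two-finger parallel gripper is mounted at the origin on the work surface. World frame = base frame: x ahead of the robot, y to its left, z up, the work surface at z = 0. Lengths are in m, angles in rad, forces in N, time in s.
With the tool pointing down it reaches from about 0.35 to 0.775 m from the base axis. Payload 7.3 kg.
Tool frame: the origin (TCP) lies at the very end of the fingers, on their centre line; the grasp point (between the pads) lies 19 mm behind it (arm.hold_point_z is the distance from the TCP to the grasp point, in m); z points along the fingers, y is the line along which they close (so a half turn about z gives the same grasp; the last joint's range is limited). The gripper opens to 92 mm and grips with 3 to 60 N. Pads are 19 mm wide; open, the fingers measure 130 mm over their backs; the gripper's body (75 mm by 190 mm) begins 47 mm behind the grasp point.
Start: joints at [1.085, 0.342, 1.524, -0, 1.275, -0.146], TCP at [0.175, 0.495, 0.227] pointing down, gripper open.
Joint ranges: [-2.53, 2.53], [-0.77, 2.02], [0.04, 2.7], [-1, 4.14], [0.28, 2.66], [-3.11, 3.11]. Speed limits (rad/s): [2.57, 2.57, 3.14, 3.14, 3.14, 3.14].

## Interface

Orientations are given as a unit quaternion [w, x, y, z].
In Python, from bench import sensors, viewer, arm, models gives the robot as it stands. The module is installed in compiled form; this text tells all that it offers.
- The arm moves only by the tool drive_tool, never from a script. Its argument "rows" is a list of rows, each an object of numbers: "tx", "ty", "tz": the shift along the tool's x, y, z in mm; "wx", "wy", "wz": the turn, a rotation vector about the tool's x, y, z in degrees; "claw": the finger opening in mm, from 0 to 91.8. A call has 1 to 5 rows; each row shifts and turns the commanded pose from where the row before left it, along the tool's axes as they then stand; what a row does not reach is not made up. A row lasts 1/10 s, in which the tool goes at most 50 mm and 8.59 degrees, less where a joint would pass 70% of its speed; a pose out of reach is approached as far as the arm can. A call with a gripper value outside its range is refused whole. The fingers move at their own pace and stop on an object; the grip force is fixed at half the most. Time passes only in rows, so rows that do not move let the fingers close. It gives the time, the measured TCP pose, the force, the opening and the grip force at its end, in the units of the state.
- sensors.observe(): the state, without advancing time (a new reading comes with each control period).
- viewer.read_camera(name): name is "side" or "top"; returns (picture, depth): 480x640x3 uint8, blue, green, red; 480x640 float32, m along the optical axis (not along the pixel's ray), 0 where there is no reading.
- viewer.calibration(name): a dict with "K" (3x3 intrinsics, pixels), "R" (3x3) and "t" (3): a world point X has camera coordinates R X + t. Camera axes: x right, y down, z forward; pixel columns grow to the right and rows downward; lengths in m; the calibration is good to about 2 mm. A picture is of the moment at which its call begins. calibration takes no time and is no camera call.
- arm.sign_off(): hands the job in; it is judged then, once.
Trained networks look in the newest picture that a camera, given by its name, has taken for a name from the list of things; names that differ only in an ending like _2 or _b are one class to them, and where a whole thing is asked for, a point or a joint stands for the part that bears it (a point fixed in the world has none). Each returns a list of dicts, best first, with "p" (0 to 1); they miss things now and then, are a little off and sometimes report something else, mostly with a low value. They report only what shows in the picture. A call takes as long as a camera call. They do not tell look-alikes from the thing itself.
- models.outline_of(camera, query): "pixels" (480x640 bool, what is visible of it) and "extent" ([left, top, width, height] in pixels, round what is visible of it).
The state is a dict: "time": time; "joint_pos": joint angles; "joint_velocities": joint speeds; "joint_efforts": joint torques, N m; "tcp_pos": TCP position; "tool_rot": TCP orientation; "wrist_force": force on the tool from outside, world axes, zero at the start; "ft_torque": the same for the moment, N m; "width": opening from 0.0 (shut) to 1.0 (fully open); "finger_force": force on a finger pad.
Only numpy, scipy, OpenCV 4.12 (cv2) and the standard library are available. Lean on these libraries where they do the work, as an engineer would, in place of code of your own. Each camera call takes 0.05 s, during which the arm holds its last target. There are 200 camera calls.

## Task

Draw the infrared thermometer up out of its bench holder, tip its nose down to about 45 degrees below level, and hold it steady in the air with its line of sight on the centre of the white plaster face on top of the larger casting flask, the lens some 12 cm from that face (it is already set to read continuously). The flasks are hot: touch neither of them with the thermometer or the gripper, and leave everything else on the bench where it stands. Finish still holding the thermometer on its aim; do not put it down.

Things in the scene. Friction and masses are not known exactly. Their poses are not given: they have to be found in the camera images.
- thermometer_grip (a point): Infrared thermometer, pistol form. The point is the middle of its grey barrel, where to grip it: 120 long, 42 wide, 50 high, flat upright sides; point 25 above its underside and 25 below its top. Axes: x along the barrel out of the nose, y across (grip along y, 42 wide), z out of the barrel's top. Barrel reaches 56 behind and 64 ahead of the point, the round lens hood (38 across) 80 ahead.
- thermometer_lens (a point): Centre of the thermometer's front lens, 80 ahead of thermometer_grip along x; axes as for thermometer_grip. The line of sight starts here and runs along +x.
- thermometer_butt (a point): Bottom end of the handle, 21 behind and 118 below thermometer_grip in the thermometer's axes; the handle is 34 by 28 thick and slopes back slightly; the small trigger sits in front of its top.
- holder: Grey steel bench holder, screwed down: base plate 112 by 88 by 8 and an upright open socket 82 by 44 outside, 72 by 34 inside, front and back walls 108 high, sides cut down to 60. Origin at bench level below thermometer_grip; x is the way the nose points at the start (roughly towards the robot); plate and socket centred 10 behind the origin. Lifting the thermometer straight up by 105 clears it.
- flask_large_face (a point): Larger casting flask: upright steel cylinder 70 across and 76 tall, loose, standing on the soldering board beside the smaller one. The point is the centre of its level white plaster top face (65 across), which has a small dark sprue hole in its middle. Axes: z up.
- flask_small_face (a point): Smaller casting flask, 50 across and 55 tall, loose, on the same board about 100 (centre to centre) from the larger, on either side of it. The point is the centre of its plaster top face.
- board: White ceramic soldering board 130 (x) by 210 (y) by 12 thick, fixed; origin at the centre of its underside. The flasks stand about 50 either side of its centre along its y.
- jar_mid (a point): Closed glass jar with a steel cap, 62 across and 85 tall; the point is half-way up. Bystander.
- cone_mid (a point): White plaster cone, 54 across at the foot and 62 tall; the point is half-way up. Bystander.
- dapping_mid (a point): Steel dapping (doming) block, a 50 cube with round hollows; the point is its centre. Bystander.
- thermometer: The same thermometer, about 0.24 kg; origin at the middle of the barrel's flat underside, 25 below thermometer_grip, same axes. At the start the barrel lies level on the holder's front and back walls, the black handle hanging in the socket with 3 clearance at its sides; centre of mass about 18 below thermometer_grip. Sturdy: grip it firmly (about 40 N).
Mind the look-alikes: they are no part of the job. Leave any green or turquoise look-alike of the thermometer alone.

How it is judged:
By the outcome, as a careful person would: the job done as asked, in the order asked, and still so for the second after the job is handed in, while the arm keeps its last pose, push and grip.
It also fails if it takes over 42 s, if anything falls off the work surface, if the arm or the gripper's body presses on something with over 40 N, if the wrist force passes 120 N, or if a joint passes its speed limit or range.

## Working session

There is one attempt and no reset: what is moved stays moved. The work goes in short steps, Python scripts to look and compute and a tool call to move; the robot and the scene stay as the last step left them, time stands still between calls to the robot, and variables do not carry over. Pictures are saved under pics/ and viewed, at most 10 in all, crops included, and the job is handed in when it is done.

Besides the shell and the picture viewer there is one more tool, called as a command line: name --argument value ..., lists and objects as JSON in quotes. drive_tool: Moves the arm, as the interface text tells. Its arguments: {"type":"object","properties":{"rows":{"type":"array","items":{"type":"object","properties":{"tx":{"type":"number"},"ty":{"type":"number"},"tz":{"type":"number"},"wx":{"type":"number"},"wy":{"type":"number"},"wz":{"type":"number"},"claw":{"type":"number"}}}}},"required":["rows"]}

```bash
mkdir -p pics && cat > h.py <<'E'
import numpy as np, cv2
from bench import sensors, viewer, arm, models
def cloud(cam,d):
    c=viewer.calibration(cam);K,R,t=map(np.array,(c["K"],c["R"],c["t"]))
    v,u=np.mgrid[:480,:640]
    P=np.stack([(u-K[0,2])*d/K[0,0],(v-K[1,2])*d/K[1,1],d],-1)
    return (P-t)@R
def proj(cam,X):
    c=viewer.calibration(cam);p=c["K"]@(np.array(c["R"])@np.array(X)+np.array(c["t"]));return p[:2]/p[2]
E
python3 - <<'E'
from h import *
s=sensors.observe();print(s["time"],s["tcp_pos"],s["tool_rot"],arm.hold_point_z)
for c in("top","side"):
    im,d=viewer.read_camera(c);cv2.imwrite(f"pics/{c}0.png",im);np.save(c+"_d.npy",d)
    W=cloud(c,d)
    for q in("thermometer","holder","flask_large_face","flask_small_face","board","jar_mid","cone_mid","dapping_mid"):
        for o in models.outline_of(c,q)[:3]:
            m=o["pixels"]&(d>0)
            if m.sum()<5: continue
            w=W[m]; print(c,q,round(o["p"],2),o["extent"],np.median(w,0).round(3),np.percentile(w,2,0).round(3),np.percentile(w,98,0).round(3))
E
```

```text
0.0 [0.17476386 0.49462974 0.22604537] [-2.20457800e-04  1.69065878e-01  9.85604457e-01 -7.30500453e-04] 0.0188
top thermometer 0.91 [189.8, 235.6, 50.7, 72.7] [0.427 0.189 0.157] [0.365 0.15  0.059] [0.486 0.231 0.164]
top thermometer 0.84 [419.4, 318.0, 76.0, 68.9] [ 0.262 -0.265  0.038] [ 0.199 -0.371  0.004] [ 0.323 -0.221  0.046]
top holder 0.97 [220.5, 247.6, 35.3, 50.9] [0.431 0.159 0.009] [0.382 0.127 0.001] [0.482 0.191 0.066]
top holder 0.56 [412.3, 221.1, 42.1, 35.7] [ 0.493 -0.237  0.087] [ 0.462 -0.273  0.025] [ 0.526 -0.209  0.092]
top flask_large_face 0.76 [412.4, 220.1, 39.8, 34.6] [ 0.493 -0.239  0.087] [ 0.462 -0.275  0.013] [ 0.528 -0.209  0.092]
top flask_large_face 0.45 [193.4, 143.6, 20.4, 21.7] [0.685 0.232 0.044] [ 0.669  0.214 -0.   ] [0.709 0.259 0.065]
top flask_small_face 0.81 [370.1, 232.3, 28.3, 27.2] [ 0.485 -0.141  0.066] [ 0.462 -0.168  0.011] [ 0.509 -0.119  0.072]
top board 0.73 [351.9, 214.1, 103.5, 67.7] [ 0.464 -0.183  0.011] [ 0.416 -0.296  0.005] [ 0.548 -0.092  0.017]
top jar_mid 0.74 [298.5, 124.9, 29.8, 32.1] [0.704 0.002 0.082] [ 0.684 -0.0
[... 581 characters left out ...]
 0.044]
side holder 0.62 [230.5, 222.1, 51.4, 51.5] [0.432 0.165 0.023] [0.385 0.127 0.003] [0.497 0.223 0.094]
side flask_large_face 0.88 [378.8, 317.1, 48.5, 57.4] [ 0.481 -0.257  0.085] [ 0.461 -0.28   0.015] [ 0.524 -0.218  0.09 ]
side flask_small_face 0.67 [348.3, 301.3, 26.2, 39.6] [ 0.475 -0.157  0.061] [ 0.46  -0.171  0.015] [ 0.503 -0.128  0.069]
side jar_mid 0.58 [378.5, 214.0, 27.9, 40.6] [ 0.698 -0.015  0.058] [ 0.682 -0.031  0.008] [0.73  0.017 0.086]
side jar_mid 0.43 [382.7, 317.9, 42.7, 59.1] [ 0.481 -0.256  0.084] [ 0.461 -0.28   0.014] [ 0.525 -0.215  0.09 ]
side dapping_mid 0.68 [449.7, 276.5, 34.7, 34.5] [ 0.701 -0.227  0.043] [ 0.68  -0.25   0.003] [ 0.733 -0.191  0.052]
```

View pics/top0.png

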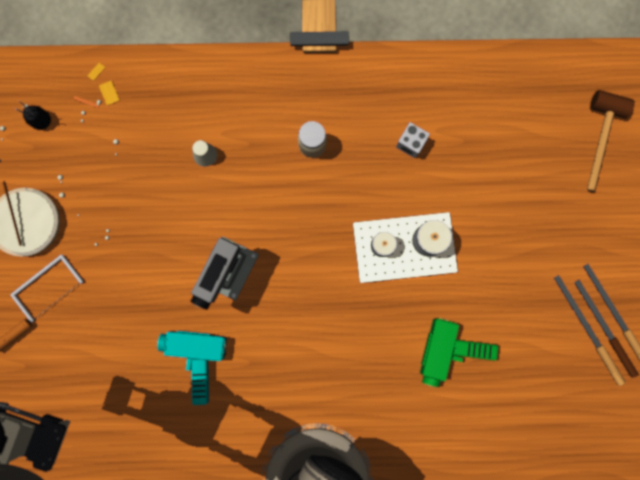

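```bash
python3 - <<'E'
from h import *
d=np.load("top_d.npy");W=cloud("top",d)
def sel(z0,z1,x0,x1,y0,y1):
    m=(d>0)&(W[...,2]>z0)&(W[...,2]<z1)&(W[...,0]>x0)&(W[...,0]<x1)&(W[...,1]>y0)&(W[...,1]<y1); return W[m]
p=sel(.145,.19,.3,.55,.1,.3); print("therm",len(p),np.median(p[:,2]))
r=cv2.minAreaRect((p[:,:2]*1000).astype(np.float32)); print(r, cv2.boxPoints(r).round(0).tolist())
p2=sel(.152,.19,.3,.55,.1,.3);r=cv2.minAreaRect((p2[:,:2]*1000).astype(np.float32)); print(r, cv2.boxPoints(r).round(0).tolist())
for n,b in(("L",(.08,.1,.43,.56,-.3,-.19)),("S",(.06,.08,.43,.56,-.19,-.1))):
    p=sel(*b); c,rad=cv2.minEnclosingCircle((p[:,:2]*1000).astype(np.float32)); print(n,len(p),p.mean(0),np.median(p[:,2]),c,rad)
E
```

```text
therm 1576 0.15796661139297286
((424.8957214355469, 193.13446044921875), (43.61949920654297, 139.4414520263672), 63.40105438232422) [[353.0, 205.0], [477.0, 142.0], [497.0, 181.0], [372.0, 244.0]]
((425.72723388671875, 192.7674560546875), (43.2389030456543, 137.14076232910156), 63.23041915893555) [[355.0, 204.0], [477.0, 143.0], [497.0, 181.0], [374.0, 243.0]]
L 930 [ 0.49581279 -0.24297207  0.08752823] 0.08760611290121978 (496.6038513183594, -243.3027801513672) 35.36060333251953
S 459 [ 0.48575317 -0.14374374  0.06635982] 0.06635084742341288 (486.1120910644531, -144.0907440185547) 25.39099884033203
```

View pics/side0.png

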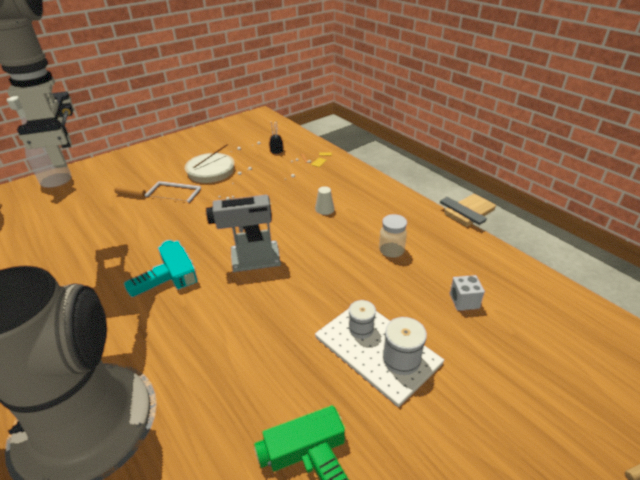

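The top view shows the grey thermometer in its holder at about (222,272), nose towards the lower left. The large flask is at (434,237) and the small one at (384,243). The turquoise (195,350) and green (445,350) look-alikes are clear of the path. The side view agrees, with the holder at (245,230) and the large flask at (404,345).

The grip point is about (0.437, 0.187, 0.133) with heading 153.3°. I'm moving above it now.

drive_tool --rows '[{"wz": 7.1, "claw": 80}, {"tx": -41, "ty": -17}, {"tx": -41, "ty": -17}, {"tx": -41, "ty": -17}, {"tx": -41, "ty": -17}]'

```text
invalid input at $.rows[0]: expected keys tx, ty, tz, wx, wy, wz, claw
```

drive_tool --rows '[{"tx": -41, "ty": -18}, {"tx": -41, "ty": -18}, {"tx": -41, "ty": -18}, {"tx": -41, "ty": -18}, {"tx": -41, "ty": -18}]'

```text
invalid input at $.rows[0]: expected keys tx, ty, tz, wx, wy, wz, claw
```

```bash
cat >> h.py <<'E'
from scipy.spatial.transform import Rotation as Ro
def togo(target):
    s=sensors.observe();R=Ro.from_quat(s["tool_rot"],scalar_first=True).as_matrix()
    print("t",s["time"],"tcp",s["tcp_pos"].round(4) if hasattr(s["tcp_pos"],"round") else s["tcp_pos"],"mm in tool",((np.array(target)-s["tcp_pos"])@R*1000).round(1));print(R.round(3),"head",np.degrees(np.arctan2(R[1,0],R[0,0])),"F",np.round(s["wrist_force"],1),np.round(s["joint_pos"],2));return s,R
E
python3 - <<'E'
from h import *
togo([.437,.187,.116])
im,d=viewer.read_camera("side");W=cloud("side",d);cv2.imwrite("pics/side1.png",im[120:320,100:360].repeat(3,0).repeat(3,1)[:600,:780])
# thermometer top plane from side
m=(d>0)&(W[...,2]>.15)&(W[...,2]<.17)&(W[...,0]>.34)&(W[...,0]<.52)&(W[...,1]>.12)&(W[...,1]<.26)
p=W[m];print(len(p));r=cv2.minAreaRect((p[:,:2]*1000).astype(np.float32));print(r)
E
```

```text
t 0.9 tcp [0.175  0.495  0.2268] mm in tool [-349.7 -203.1  110.7]
[[-0.943  0.333  0.   ]
 [ 0.333  0.943  0.   ]
 [-0.     0.    -1.   ]] head 160.53103740350636 F [-0.6 -0.7 -0.3] [ 1.09  0.34  1.52  0.    1.28 -0.15]
790
((424.07550048828125, 190.16897583007812), (45.77204895019531, 137.83033752441406), 63.142086029052734)
```

drive_tool --rows '[{"tx": 0, "ty": 0, "tz": 0, "wx": 0, "wy": 0, "wz": 7.2, "claw": 80}, {"tx": -41, "ty": -17, "tz": 0, "wx": 0, "wy": 0, "wz": 0, "claw": 80}, {"tx": -41, "ty": -17, "tz": 0, "wx": 0, "wy": 0, "wz": 0, "claw": 80}, {"tx": -41, "ty": -17, "tz": 0, "wx": 0, "wy": 0, "wz": 0, "claw": 80}, {"tx": -41, "ty": -17, "tz": 0, "wx": 0, "wy": 0, "wz": 0, "claw": 80}]'

```text
time: 1.45
tcp_pos: [0.2918, 0.3593, 0.2269]
tool_rot: [0.0, 0.23, 0.973, 0.0]
wrist_force: [1.2, 0.2, -0.4]
width: 0.874
finger_force: 0.0
```

drive_tool --rows '[{"tx": -41, "ty": -18, "tz": 0, "wx": 0, "wy": 0, "wz": 0, "claw": 80}, {"tx": -41, "ty": -18, "tz": 0, "wx": 0, "wy": 0, "wz": 0, "claw": 80}, {"tx": -41, "ty": -18, "tz": 0, "wx": 0, "wy": 0, "wz": 0, "claw": 80}, {"tx": -41, "ty": -18, "tz": 0, "wx": 0, "wy": 0, "wz": 0, "claw": 80}, {"tx": -41, "ty": -18, "tz": 0, "wx": 0, "wy": 0, "wz": 0, "claw": 80}]'

```text
time: 1.95
tcp_pos: [0.4348, 0.1866, 0.227]
tool_rot: [0.0, 0.231, 0.973, 0.0]
wrist_force: [0.4, 1.1, 0.1]
width: 0.868
finger_force: 0.0
```

```bash
python3 - <<'E'
from h import *
togo([.436,.1865,.116])
E
```

```text
t 1.95 tcp [0.4348 0.1866 0.227 ] mm in tool [ -1.1   0.4 111. ]
[[-0.894  0.449  0.001]
 [ 0.449  0.894  0.   ]
 [-0.     0.001 -1.   ]] head 153.32382579103003 F [0.4 1.1 0.1] [ 0.24  0.25  1.66  0.    1.23 -0.86]
```

drive_tool --rows '[{"tx": -1, "ty": 0, "tz": 30, "wx": 0, "wy": 0, "wz": 0, "claw": 80}, {"tx": 0, "ty": 0, "tz": 30, "wx": 0, "wy": 0, "wz": 0, "claw": 80}, {"tx": 0, "ty": 0, "tz": 25, "wx": 0, "wy": 0, "wz": 0, "claw": 80}, {"tx": 0, "ty": 0, "tz": 16, "wx": 0, "wy": 0, "wz": 0, "claw": 80}, {"tx": 0, "ty": 0, "tz": 10, "wx": 0, "wy": 0, "wz": 0, "claw": 80}]'

```text
time: 2.45
tcp_pos: [0.4342, 0.1875, 0.1145]
tool_rot: [-0.001, 0.231, 0.973, -0.0]
wrist_force: [0.9, -0.3, 0.3]
width: 0.87
finger_force: 0.0
```

drive_tool --rows '[{"tx": 0, "ty": 0, "tz": 0, "wx": 0, "wy": 0, "wz": 0, "claw": 52}, {"tx": 0, "ty": 0, "tz": 0, "wx": 0, "wy": 0, "wz": 0, "claw": 52}, {"tx": 0, "ty": 0, "tz": 0, "wx": 0, "wy": 0, "wz": 0, "claw": 48}, {"tx": 0, "ty": 0, "tz": 0, "wx": 0, "wy": 0, "wz": 0, "claw": 48}, {"tx": 0, "ty": 0, "tz": 0, "wx": 0, "wy": 0, "wz": 0, "claw": 48}]'

```text
time: 2.95
tcp_pos: [0.435, 0.1879, 0.1163]
tool_rot: [0.001, 0.231, 0.973, 0.0]
wrist_force: [0.2, -0.5, 0.6]
width: 0.535
finger_force: 0.0
```

```bash
python3 - <<'E'
from h import *
togo([.436,.1865,.116])
im,d=viewer.read_camera("side");cv2.imwrite("pics/side2.png",cv2.resize(im[140:300,150:350],(750,600)))
E
```

```text
t 2.95 tcp [0.435  0.1879 0.1163] mm in tool [-1.5 -0.8  0.3]
[[-0.894  0.449  0.001]
 [ 0.449  0.894  0.   ]
 [-0.001  0.001 -1.   ]] head 153.33515625795064 F [ 0.2 -0.5  0.6] [ 0.25  0.38  1.82  0.    0.95 -0.86]
```

View pics/side2.png

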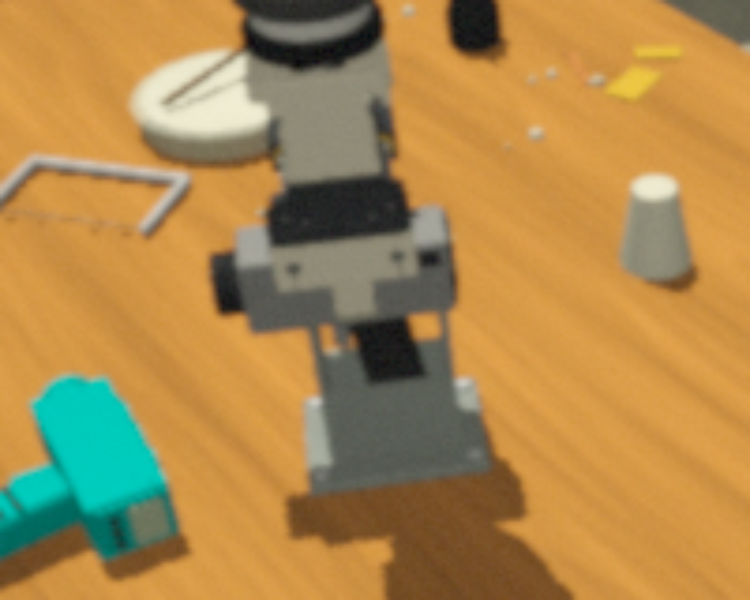

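The fingers straddle the barrel (crop about (350,290)) with the tip near its underside and no contact yet. I'm closing and then lifting.

drive_tool --rows '[{"tx": 0, "ty": 0, "tz": 0, "wx": 0, "wy": 0, "wz": 0, "claw": 30}, {"tx": 0, "ty": 0, "tz": 0, "wx": 0, "wy": 0, "wz": 0, "claw": 20}, {"tx": 0, "ty": 0, "tz": 0, "wx": 0, "wy": 0, "wz": 0, "claw": 20}, {"tx": 0, "ty": 0, "tz": 0, "wx": 0, "wy": 0, "wz": 0, "claw": 20}, {"tx": 0, "ty": 0, "tz": 0, "wx": 0, "wy": 0, "wz": 0, "claw": 20}]'

```text
time: 3.5
tcp_pos: [0.4347, 0.1877, 0.1159]
tool_rot: [0.0, 0.231, 0.973, 0.0]
wrist_force: [-1.9, -0.9, 4.8]
width: 0.454
finger_force: 30.0
```

drive_tool --rows '[{"tx": 0, "ty": 0, "tz": -3, "wx": 0, "wy": 0, "wz": 0, "claw": 20}, {"tx": 0, "ty": 0, "tz": -5, "wx": 0, "wy": 0, "wz": 0, "claw": 20}, {"tx": 0, "ty": 0, "tz": -8, "wx": 0, "wy": 0, "wz": 0, "claw": 20}, {"tx": 0, "ty": 0, "tz": -8, "wx": 0, "wy": 0, "wz": 0, "claw": 20}, {"tx": 0, "ty": 0, "tz": -8, "wx": 0, "wy": 0, "wz": 0, "claw": 20}]'

```text
time: 4.0
tcp_pos: [0.4348, 0.1878, 0.1486]
tool_rot: [0.0, 0.231, 0.973, 0.0]
wrist_force: [-0.7, -0.1, -2.5]
width: 0.454
finger_force: 30.0
```

drive_tool --rows '[{"tx": 0, "ty": 0, "tz": -16, "wx": 0, "wy": 0, "wz": 0, "claw": 20}, {"tx": 0, "ty": 0, "tz": -20, "wx": 0, "wy": 0, "wz": 0, "claw": 20}, {"tx": 0, "ty": 0, "tz": -25, "wx": 0, "wy": 0, "wz": 0, "claw": 20}, {"tx": 0, "ty": 0, "tz": -25, "wx": 0, "wy": 0, "wz": 0, "claw": 20}, {"tx": 0, "ty": 0, "tz": -20, "wx": 0, "wy": 0, "wz": 0, "claw": 20}]'

```text
time: 4.5
tcp_pos: [0.4348, 0.1878, 0.2558]
tool_rot: [0.001, 0.231, 0.973, 0.0]
wrist_force: [0.4, 0.1, -1.9]
width: 0.456
finger_force: 30.0
```

drive_tool --rows '[{"tx": 0, "ty": 0, "tz": -15, "wx": 0, "wy": 0, "wz": 0, "claw": 20}, {"tx": 0, "ty": 0, "tz": -10, "wx": 0, "wy": 0, "wz": 0, "claw": 20}, {"tx": 0, "ty": 0, "tz": 0, "wx": 0, "wy": 0, "wz": 0, "claw": 20}, {"tx": 0, "ty": 0, "tz": 0, "wx": 0, "wy": 0, "wz": 0, "claw": 20}, {"tx": 0, "ty": 0, "tz": 0, "wx": 0, "wy": 0, "wz": 0, "claw": 20}]'

```text
time: 5.0
tcp_pos: [0.4342, 0.1876, 0.2778]
tool_rot: [-0.001, 0.231, 0.973, -0.0]
wrist_force: [0.1, -0.2, -2.2]
width: 0.456
finger_force: 30.0
```

```bash
python3 - <<'E'
from h import *
s,R=togo([.622,-.306,.28])
for c in("side","top"):
    im,d=viewer.read_camera(c);W=cloud(c,d)
    if c=="side":cv2.imwrite("pics/side3.png",cv2.resize(im[90:290,130:380],(750,600)))
    L=(W-s["tcp_pos"])@R
    # therm local: x nose, grip at tool z=-.0188
    m=(d>0)&(abs(L[...,1])<.03)&(L[...,2]>-.06)&(L[...,2]<.006)&(L[...,0]>-.08)&(L[...,0]<.1)
    p=L[m]*1000; print(c,len(p),np.percentile(p,[1,50,99],axis=0).round(1))
    # top surface of barrel away from fingers
    t=p[(p[:,2]<-35)&(abs(p[:,1])<18)&(abs(p[:,0])>25)&(p[:,0]<62)]
    if len(t)>20: print(" top slope deg, z@0",np.degrees(np.polyfit(t[:,0],t[:,2],1)[0]),np.polyfit(t[:,0],t[:,2],1)[1],len(t))
E
```

```text
t 5.0 tcp [0.4342 0.1876 0.2778] mm in tool [-389.3 -356.8   -2.4]
[[-0.894  0.449 -0.002]
 [ 0.449  0.894 -0.   ]
 [ 0.001 -0.001 -1.   ]] head 153.33081145575758 F [ 0.1 -0.2 -2.2] [ 0.25  0.21  1.57  0.    1.37 -0.86]
side 1479 [[-57.3 -24.9 -42.9]
 [ 20.8 -20.2 -20.3]
 [ 78.2  14.6   5.4]]
 top slope deg, z@0 -0.4582556347735239 -41.714905298073965 167
top 712 [[-57.4 -20.3 -45.3]
 [ 56.2  -6.3 -38.9]
 [ 79.6  21.1   0.7]]
 top slope deg, z@0 -0.6236811833729774 -41.21602812660122 321
```

View pics/side3.png

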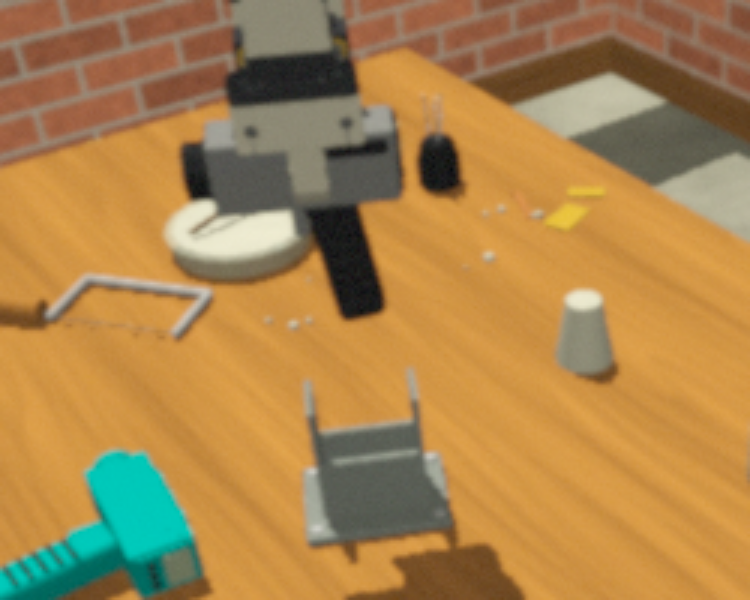

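Side view: the thermometer is lifted clear, with the handle bottom at about (360,310) well above the holder walls at (310,385), and it sits level in the gripper. Next I carry it across at this height and then tilt.

drive_tool --rows '[{"tx": -15, "ty": -13, "tz": 0, "wx": 0, "wy": 0, "wz": 0, "claw": 20}, {"tx": -29, "ty": -26, "tz": 0, "wx": 0, "wy": 0, "wz": 0, "claw": 20}, {"tx": -29, "ty": -26, "tz": 0, "wx": 0, "wy": 0, "wz": 0, "claw": 20}, {"tx": -29, "ty": -26, "tz": 0, "wx": 0, "wy": 0, "wz": 0, "claw": 20}, {"tx": -29, "ty": -26, "tz": 0, "wx": 0, "wy": 0, "wz": 0, "claw": 20}]'

```text
time: 5.6
tcp_pos: [0.4994, 0.023, 0.2782]
tool_rot: [-0.0, 0.231, 0.973, 0.0]
wrist_force: [0.8, 0.8, -2.4]
width: 0.453
finger_force: 30.0
```

drive_tool --rows '[{"tx": -29, "ty": -26, "tz": 0, "wx": 0, "wy": 0, "wz": 0, "claw": 20}, {"tx": -29, "ty": -26, "tz": 0, "wx": 0, "wy": 0, "wz": 0, "claw": 20}, {"tx": -29, "ty": -26, "tz": 0, "wx": 0, "wy": 0, "wz": 0, "claw": 20}, {"tx": -29, "ty": -26, "tz": 0, "wx": 0, "wy": 0, "wz": 0, "claw": 20}, {"tx": -29, "ty": -26, "tz": 0, "wx": 0, "wy": 0, "wz": 0, "claw": 20}]'

```text
time: 6.1
tcp_pos: [0.5707, -0.1584, 0.2779]
tool_rot: [-0.001, 0.231, 0.973, 0.0]
wrist_force: [0.9, 0.4, -2.7]
width: 0.452
finger_force: 30.0
```

drive_tool --rows '[{"tx": -29, "ty": -26, "tz": 0, "wx": 0, "wy": 0, "wz": 0, "claw": 20}, {"tx": -29, "ty": -26, "tz": 0, "wx": 0, "wy": 0, "wz": 0, "claw": 20}, {"tx": -29, "ty": -26, "tz": 0, "wx": 0, "wy": 0, "wz": 0, "claw": 20}, {"tx": -29, "ty": -26, "tz": 0, "wx": 0, "wy": 0, "wz": 0, "claw": 20}, {"tx": -10, "ty": -7, "tz": 0, "wx": 0, "wy": 0, "wz": 0, "claw": 20}]'

```text
time: 6.6
tcp_pos: [0.6331, -0.3166, 0.2762]
tool_rot: [-0.001, 0.232, 0.973, -0.0]
wrist_force: [-0.6, 0.9, -2.4]
width: 0.459
finger_force: 30.0
```

```bash
python3 - <<'E'
from h import *
togo([.6326,-.3124,.278])
E
```

```text
t 6.6 tcp [ 0.6331 -0.3166  0.2762] mm in tool [ 2.4  3.5 -1.8]
[[-0.892  0.452 -0.002]
 [ 0.452  0.892  0.   ]
 [ 0.002 -0.001 -1.   ]] head 153.14197115377104 F [-0.6  0.9 -2.4] [-0.57  0.69  0.81 -0.    1.65 -1.67]
```

drive_tool --rows '[{"tx": 0, "ty": 3, "tz": 0, "wx": 0, "wy": -3.5, "wz": 0, "claw": 20}, {"tx": 0, "ty": 0, "tz": 0, "wx": 0, "wy": -5, "wz": 0, "claw": 20}, {"tx": 0, "ty": 0, "tz": 0, "wx": 0, "wy": -5, "wz": 0, "claw": 20}, {"tx": 0, "ty": 0, "tz": 0, "wx": 0, "wy": -5, "wz": 0, "claw": 20}, {"tx": 0, "ty": 0, "tz": 0, "wx": 0, "wy": -5, "wz": 0, "claw": 20}]'

```text
time: 7.1
tcp_pos: [0.6342, -0.3097, 0.2779]
tool_rot: [0.199, 0.226, 0.952, -0.047]
wrist_force: [0.2, 0.4, -2.3]
width: 0.456
finger_force: 30.0
```

drive_tool --rows '[{"tx": 0, "ty": 0, "tz": 0, "wx": 0, "wy": -5, "wz": 0, "claw": 20}, {"tx": 0, "ty": 0, "tz": 0, "wx": 0, "wy": -5, "wz": 0, "claw": 20}, {"tx": 0, "ty": 0, "tz": 0, "wx": 0, "wy": -5, "wz": 0, "claw": 20}, {"tx": 0, "ty": 0, "tz": 0, "wx": 0, "wy": -4, "wz": 0, "claw": 20}, {"tx": 0, "ty": 0, "tz": 0, "wx": 0, "wy": -3, "wz": 0, "claw": 20}]'

```text
time: 7.6
tcp_pos: [0.6334, -0.3093, 0.277]
tool_rot: [0.376, 0.213, 0.897, -0.089]
wrist_force: [0.6, 0.9, -2.1]
width: 0.455
finger_force: 30.0
```

```bash
cat >> h.py <<'E'
F=np.array([.4955,-.2435,.0877])
def aim(F=F,g=(-.5,0,-16.9),up=0.5):
    s=sensors.observe();R=Ro.from_quat(s["tool_rot"],scalar_first=True).as_matrix()
    g=np.array(g)/1000; a=np.radians(up); x=R@[np.cos(a),0,-np.sin(a)]
    lens=s["tcp_pos"]+R@g+.08*x
    v=F-lens; print("pitch",np.degrees(np.arcsin(-x[2])),"lens",lens.round(4),"dist",np.linalg.norm(v),"along",v@x)
    off=v-(v@x)*x; k=(lens[2]-F[2])/-x[2]; hit=lens+k*x
    print("hit-F mm",((hit-F)*1000).round(1),"miss in tool mm",(off@R*1000).round(1),"range",k); return s,R
E
python3 - <<'E'
from h import *
togo([.6326,-.3124,.2171]);aim()
E
```

```text
t 7.6 tcp [ 0.6334 -0.3093  0.277 ] mm in tool [42.3 -3.2 42.5]
[[-0.627  0.449  0.637]
 [ 0.315  0.894 -0.32 ]
 [-0.713  0.    -0.702]] head 153.30778670896092 F [ 0.6  0.9 -2.1] [-0.61  0.3   1.72  0.3   0.35 -1.96]
pitch 44.94192609108392 lens [ 0.5724 -0.2786  0.2327] dist 0.16788375470023129 along 0.16225362927610854
hit-F mm [-52.9  30.2   0. ] miss in tool mm [ 0.4 -3.2 43. ] range 0.20533600124657547
```

The outward tilt brings joint 5 to 0.35, and its limit is 0.28, so lowering 60 mm there isn't possible. I'll tip it back level, turn it about 114° to approach the flask from the robot's right, and tilt there, where the wrist has room.

drive_tool --rows '[{"tx": 0, "ty": 0, "tz": 0, "wx": 0, "wy": 3, "wz": 0, "claw": 20}, {"tx": 0, "ty": 0, "tz": 0, "wx": 0, "wy": 5, "wz": 0, "claw": 20}, {"tx": 0, "ty": 0, "tz": 0, "wx": 0, "wy": 5, "wz": 0, "claw": 20}, {"tx": 0, "ty": 0, "tz": 0, "wx": 0, "wy": 5, "wz": 0, "claw": 20}, {"tx": 0, "ty": 0, "tz": 0, "wx": 0, "wy": 5, "wz": 0, "claw": 20}]'

```text
time: 8.1
tcp_pos: [0.634, -0.3097, 0.2781]
tool_rot: [0.187, 0.226, 0.955, -0.044]
wrist_force: [1.2, 0.2, -2.4]
width: 0.459
finger_force: 30.0
```

drive_tool --rows '[{"tx": 0, "ty": 0, "tz": 0, "wx": 0, "wy": 5, "wz": 0, "claw": 20}, {"tx": 0, "ty": 0, "tz": 0, "wx": 0, "wy": 5, "wz": 0, "claw": 20}, {"tx": 0, "ty": 0, "tz": 0, "wx": 0, "wy": 5, "wz": 0, "claw": 20}, {"tx": 0, "ty": 0, "tz": 0, "wx": 0, "wy": 4, "wz": 0, "claw": 20}, {"tx": 0, "ty": 0, "tz": 0, "wx": 0, "wy": 3.3, "wz": 0, "claw": 20}]'

```text
time: 8.6
tcp_pos: [0.6347, -0.31, 0.2775]
tool_rot: [-0.0, 0.231, 0.973, 0.0]
wrist_force: [0.5, -0.3, -3.0]
width: 0.453
finger_force: 30.0
```

drive_tool --rows '[{"tx": 0, "ty": 0, "tz": -10, "wx": 0, "wy": 0, "wz": 3, "claw": 20}, {"tx": 0, "ty": 0, "tz": -10, "wx": 0, "wy": 0, "wz": 7, "claw": 20}, {"tx": 0, "ty": 0, "tz": 0, "wx": 0, "wy": 0, "wz": 7, "claw": 20}, {"tx": 0, "ty": 0, "tz": 0, "wx": 0, "wy": 0, "wz": 7, "claw": 20}, {"tx": 0, "ty": 0, "tz": 0, "wx": 0, "wy": 0, "wz": 7, "claw": 20}]'

```text
time: 9.1
tcp_pos: [0.6345, -0.3098, 0.2975]
tool_rot: [0.001, 0.484, 0.875, 0.0]
wrist_force: [1.2, -0.2, -2.1]
width: 0.454
finger_force: 30.0
```

drive_tool --rows '[{"tx": 0, "ty": 0, "tz": 0, "wx": 0, "wy": 0, "wz": 7, "claw": 20}, {"tx": 0, "ty": 0, "tz": 0, "wx": 0, "wy": 0, "wz": 7, "claw": 20}, {"tx": 0, "ty": 0, "tz": 0, "wx": 0, "wy": 0, "wz": 7, "claw": 20}, {"tx": 0, "ty": 0, "tz": 0, "wx": 0, "wy": 0, "wz": 7, "claw": 20}, {"tx": 0, "ty": 0, "tz": 0, "wx": 0, "wy": 0, "wz": 7, "claw": 20}]'

```text
time: 9.6
tcp_pos: [0.6345, -0.3099, 0.2975]
tool_rot: [0.001, 0.725, 0.689, 0.0]
wrist_force: [-0.1, -0.1, -2.5]
width: 0.457
finger_force: 30.0
```

drive_tool --rows '[{"tx": 0, "ty": 0, "tz": 0, "wx": 0, "wy": 0, "wz": 7, "claw": 20}, {"tx": 0, "ty": 0, "tz": 0, "wx": 0, "wy": 0, "wz": 7, "claw": 20}, {"tx": 0, "ty": 0, "tz": 0, "wx": 0, "wy": 0, "wz": 7, "claw": 20}, {"tx": 0, "ty": 0, "tz": 0, "wx": 0, "wy": 0, "wz": 7, "claw": 20}, {"tx": 0, "ty": 0, "tz": 0, "wx": 0, "wy": 0, "wz": 7, "claw": 20}]'

```text
time: 10.1
tcp_pos: [0.6344, -0.3099, 0.2974]
tool_rot: [0.001, 0.899, 0.439, 0.001]
wrist_force: [1.0, 0.3, -2.9]
width: 0.458
finger_force: 30.0
```

```bash
python3 - <<'E'
from h import *
togo([.3763,-.340,.29])
E
```

```text
t 10.1 tcp [ 0.6344 -0.3099  0.2974] mm in tool [-182.5 -185.     7.1]
[[ 0.615  0.788  0.002]
 [ 0.788 -0.615 -0.   ]
 [ 0.001  0.001 -1.   ]] head 52.04227603071101 F [ 1.   0.3 -2.9] [-0.56  0.68  0.77  0.    1.69  0.1 ]
```

drive_tool --rows '[{"tx": -12, "ty": -12, "tz": 0, "wx": 0, "wy": 0, "wz": 0, "claw": 20}, {"tx": -25, "ty": -25, "tz": 0, "wx": 0, "wy": 0, "wz": 0, "claw": 20}, {"tx": -25, "ty": -25, "tz": 0, "wx": 0, "wy": 0, "wz": 0, "claw": 20}, {"tx": -25, "ty": -25, "tz": 0, "wx": 0, "wy": 0, "wz": 0, "claw": 20}, {"tx": -25, "ty": -25, "tz": 0, "wx": 0, "wy": 0, "wz": 0, "claw": 20}]'

```text
time: 10.6
tcp_pos: [0.4759, -0.3299, 0.2973]
tool_rot: [0.001, 0.897, 0.441, 0.001]
wrist_force: [-0.4, -0.3, -2.7]
width: 0.457
finger_force: 30.0
```

drive_tool --rows '[{"tx": -25, "ty": -25, "tz": 0, "wx": 0, "wy": 0, "wz": 0, "claw": 20}, {"tx": -25, "ty": -25, "tz": 0, "wx": 0, "wy": 0, "wz": 0, "claw": 20}, {"tx": -20, "ty": -23, "tz": 0, "wx": 0, "wy": 0, "wz": 0, "claw": 20}, {"tx": 0, "ty": 0, "tz": 0, "wx": 0, "wy": 0, "wz": 7, "claw": 20}, {"tx": 0, "ty": 0, "tz": 0, "wx": 0, "wy": 0, "wz": 6, "claw": 20}]'

```text
time: 11.1
tcp_pos: [0.3759, -0.3411, 0.2978]
tool_rot: [0.001, 0.943, 0.334, 0.001]
wrist_force: [-0.4, -0.4, -2.2]
width: 0.456
finger_force: 30.0
```

drive_tool --rows '[{"tx": 0, "ty": 0, "tz": 0, "wx": 0, "wy": -3, "wz": 0, "claw": 20}, {"tx": 0, "ty": 0, "tz": 0, "wx": 0, "wy": -5, "wz": 0, "claw": 20}, {"tx": 0, "ty": 0, "tz": 0, "wx": 0, "wy": -5, "wz": 0, "claw": 20}, {"tx": 0, "ty": 0, "tz": 0, "wx": 0, "wy": -5, "wz": 0, "claw": 20}, {"tx": 0, "ty": 0, "tz": 0, "wx": 0, "wy": -5, "wz": 0, "claw": 20}]'

```text
time: 11.6
tcp_pos: [0.377, -0.3408, 0.2977]
tool_rot: [0.069, 0.923, 0.329, -0.188]
wrist_force: [0.2, -0.7, -2.6]
width: 0.452
finger_force: 30.0
```

drive_tool --rows '[{"tx": 0, "ty": 0, "tz": 0, "wx": 0, "wy": -5, "wz": 0, "claw": 20}, {"tx": 0, "ty": 0, "tz": 0, "wx": 0, "wy": -5, "wz": 0, "claw": 20}, {"tx": 0, "ty": 0, "tz": 0, "wx": 0, "wy": -5, "wz": 0, "claw": 20}, {"tx": 0, "ty": 0, "tz": 0, "wx": 0, "wy": -4, "wz": 0, "claw": 20}, {"tx": 0, "ty": 0, "tz": 0, "wx": 0, "wy": -3.5, "wz": 0, "claw": 20}]'

```text
time: 12.1
tcp_pos: [0.3774, -0.3404, 0.297]
tool_rot: [0.131, 0.868, 0.31, -0.364]
wrist_force: [0.3, -0.3, -2.9]
width: 0.456
finger_force: 30.0
```

```bash
python3 - <<'E'
from h import *
togo([.3763,-.340,.2171]);aim()
E
```

```text
t 12.1 tcp [ 0.3774 -0.3404  0.297 ] mm in tool [56.6 -1.2 56.3]
[[ 0.542  0.635 -0.551]
 [ 0.443 -0.773 -0.454]
 [-0.714  0.002 -0.7  ]] head 39.27460161543885 F [ 0.3 -0.3 -2.9] [-0.47  0.47  1.39 -0.72  1.64  0.5 ]
pitch 45.033628061467894 lens [ 0.4302 -0.2972  0.2525] dist 0.18527518001723084 along 0.17640057516642596
hit-F mm [62.1 50.5  0. ] miss in tool mm [ 0.5 -0.4 56.7] range 0.2329881781985184
```

drive_tool --rows '[{"tx": 8, "ty": 0, "tz": 8, "wx": 0, "wy": 0, "wz": 0, "claw": 20}, {"tx": 15, "ty": 0, "tz": 15, "wx": 0, "wy": 0, "wz": 0, "claw": 20}, {"tx": 15, "ty": 0, "tz": 15, "wx": 0, "wy": 0, "wz": 0, "claw": 20}, {"tx": 12, "ty": 0, "tz": 12, "wx": 0, "wy": 0, "wz": 0, "claw": 20}, {"tx": 6, "ty": 0, "tz": 6.5, "wx": 0, "wy": 0, "wz": 0, "claw": 20}]'

```text
time: 12.6
tcp_pos: [0.3758, -0.3415, 0.2164]
tool_rot: [0.13, 0.869, 0.31, -0.363]
wrist_force: [0.2, 0.3, -2.7]
width: 0.455
finger_force: 30.0
```

```bash
python3 - <<'E'
from h import *
s,R=togo([.3763,-.340,.2171]);aim()
for c in("side","top"):
    im,d=viewer.read_camera(c);W=cloud(c,d);cv2.imwrite(f"pics/{c}4.png",cv2.resize(im[180:420,230:550],(800,600)))
    m=(d>0)&(W[...,2]>.08)&(W[...,2]<.1)&(np.hypot(W[...,0]-.4955,W[...,1]+.2435)<.05)
    p=W[m];cc,rad=cv2.minEnclosingCircle((p[:,:2]*1000).astype(np.float32));print(c,"face",len(p),p.mean(0).round(4),cc,rad)
    L=(W-s["tcp_pos"])@R*1000
    m=(d>0)&(abs(L[...,1])<26)&(L[...,2]>-55)&(L[...,2]<12)&(L[...,0]>-70)&(L[...,0]<90)
    p=L[m];print(c,len(p),np.percentile(p,[1,99],axis=0).round(1))
    t=p[(p[:,0]>66)];print(" hood",len(t),t.size and np.percentile(t,[2,50,98],axis=0).round(1))
    for sgn in(-1,1):
        q=p[(sgn*p[:,1]>14)&(abs(p[:,0])>20)&(p[:,0]<62)&(p[:,2]>-40)]
        if len(q)>50: f=np.polyfit(q[:,0],q[:,1],1);print(" side",sgn,len(q),np.degrees(np.arctan(f[0])),f[1])
    q=p[(p[:,2]<-36)&(abs(p[:,1])<18)&(abs(p[:,0])>22)&(p[:,0]<60)]
    if len(q)>30: f=np.polyfit(q[:,0],q[:,2],1);print(" top",len(q),np.degrees(np.arctan(f[0])),f[1])
E
```

```text
t 12.6 tcp [ 0.3758 -0.3415  0.2164] mm in tool [ 0.5 -0.8 -1.5]
[[ 0.544  0.633 -0.55 ]
 [ 0.444 -0.774 -0.451]
 [-0.712  0.001 -0.702]] head 39.25018400015463 F [ 0.2  0.3 -2.7] [-0.48  0.55  1.5  -0.71  1.5   0.61]
pitch 44.87833153803741 lens [ 0.4287 -0.2983  0.1722] dist 0.12083547986169763 along 0.12083040721946224
hit-F mm [-1.1 -1.1  0. ] miss in tool mm [-0.  -0.1 -1.1] range 0.11972660098081027
side face 117 [ 0.5159 -0.2288  0.0881] (511.3797607421875, -235.11663818359375) 27.947513580322266
side 2025 [[-62.2 -25.4 -51.1]
 [ 27.2  25.4   7.6]]
 hood 0 0
 side -1 313 -36.89569182988734 -62.01052667142104
 side 1 192 33.52664240026511 54.79360977827441
 top 277 -3.3971203315379017 -42.78900842476285
top face 38 [ 0.5273 -0.2428  0.0874] (527.1473388671875, -241.44960021972656) 14.27336597442627
top 1269 [[-60.5 -24.4 -47.6]
 [ 13.3  23.6   3.9]]
 hood 0 0
 side -1 248 -8.571577984709853 -28.286334038837104
 top 412 -4.768334757753321 -44.5169217837405
```

View pics/side4.png

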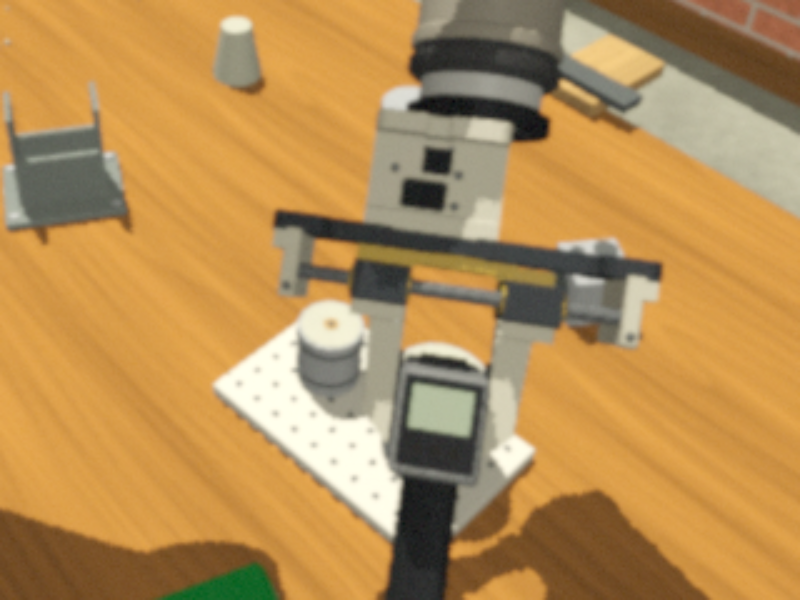

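View pics/top4.png

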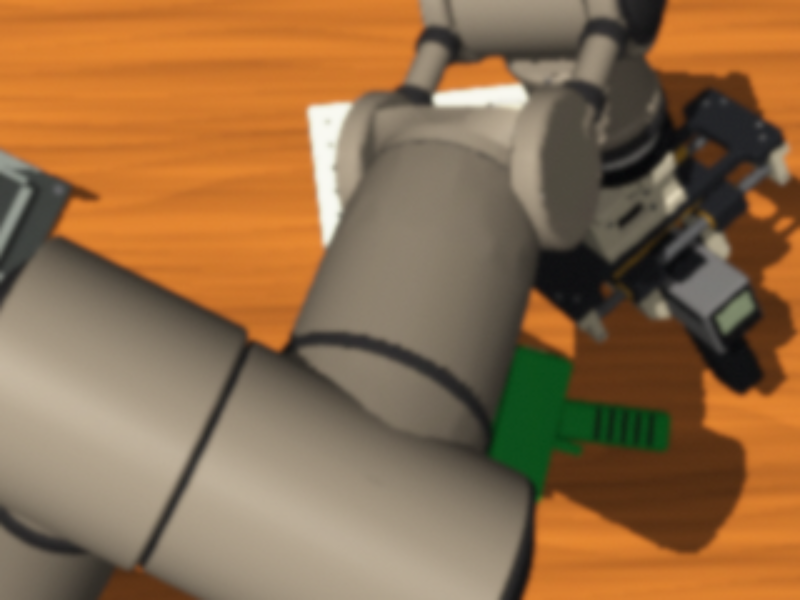

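The side view shows the thermometer aiming at the large flask from the near side, display at (440,410), with the flask partly hidden behind it. The fingers and body are clear of the small flask at (330,345). The top view shows the butt at (740,370), clear of the green look-alike. The top-surface fit hints at a few degrees of pitch in the grip, so I'm checking the rear face and handle.

```bash
python3 - <<'E'
from h import *
s,R=aim()
for c in("side","top"):
    im,d=viewer.read_camera(c);W=cloud(c,d);L=(W-s["tcp_pos"])@R*1000
    m=(d>0)&(abs(L[...,1])<17)&(L[...,2]>-40)&(L[...,2]<2)&(L[...,0]>-66)&(L[...,0]<-48)
    p=L[m]
    if len(p)>30:
        A=np.c_[p[:,1],p[:,2]+17,np.ones(len(p))]
        k=np.ones(len(p),bool)
        for _ in range(6):
            f=np.linalg.lstsq(A[k],p[k,0],rcond=None)[0];e=p[:,0]-A@f;k=abs(e)<1.5
        print(c,"rear",len(p),k.sum(),"yaw,pitch deg",np.degrees(np.arctan(f[:2])).round(2),"x0",f[2].round(1))
    m=(d>0)&(abs(L[...,1])<14)&(L[...,2]<-36)&(L[...,2]>-52)&(L[...,0]>-50)&(L[...,0]<-14)
    p=L[m]
    if len(p)>30:
        k=np.ones(len(p),bool)
        for _ in range(6):
            f=np.polyfit(p[k,0],p[k,2],1);k=abs(p[:,2]-np.polyval(f,p[:,0]))<1.5
        print(c,"toprear",len(p),k.sum(),np.degrees(np.arctan(f[0])),f[1])
    m=(d>0)&(abs(L[...,1])<18)&(L[...,2]>25)&(L[...,2]<112)&(L[...,0]>-60)&(L[...,0]<20)
    p=L[m]
    if len(p)>30:
        print(c,"handle y",np.percentile(p[:,1],[3,50,97]).round(1))
        for z in(30,50,70,90):
            q=p[abs(p[:,2]-z)<8]; print("  z",z,len(q),np.percentile(q,[5,50,95],axis=0)[:,:2].round(1).tolist() if len(q) else "")
E
```

```text
pitch 44.92076793632467 lens [ 0.4287 -0.2984  0.1729] dist 0.12137902684349348 along 0.12137674782565448
hit-F mm [-0.6 -0.8  0. ] miss in tool mm [-0.  -0.2 -0.7] range 0.1206738061354711
side rear 1101 865 yaw,pitch deg [0.46 0.21] x0 -60.0
side toprear 88 83 -6.229722419436113 -45.83496188870084
side handle y [-14.9  -1.7  11.6]
  z 30 261 [[-31.6, -14.2], [-29.4, -1.7], [-25.2, 10.7]]
  z 50 330 [[-34.2, -14.4], [-32.0, -1.6], [-28.2, 10.9]]
  z 70 338 [[-37.1, -14.2], [-34.8, -1.5], [-31.2, 11.1]]
  z 90 320 [[-39.3, -14.1], [-37.4, -1.6], [-34.3, 10.7]]
top rear 283 219 yaw,pitch deg [-0.18  0.35] x0 -59.4
top toprear 294 167 -3.756654507390979 -45.37882869266635
top handle y [-16.9  -9.8   9.5]
  z 30 19 [[-27.5, -16.9], [-16.2, -16.1], [-4.3, -15.0]]
  z 50 102 [[-33.8, -16.4], [-30.7, -9.8], [-7.7, 8.3]]
  z 70 108 [[-37.1, -16.5], [-33.6, -9.3], [-12.5, 8.7]]
  z 90 79 [[-38.9, -16.5], [-35.9, -7.5], [-16.1, 8.2]]
```

The rear face is square to the tool within 0.5°, so the thermometer hasn't slipped. Pitch is 44.9°, range about 12.1 cm, and the aim falls within about 1 mm of the measured centre. I'm letting it settle, then handing in.

drive_tool --rows '[{"tx": 1, "ty": 0, "tz": -0.5, "wx": 0, "wy": 0, "wz": 0, "claw": 20}, {"tx": 0, "ty": 0, "tz": 0, "wx": 0, "wy": 0, "wz": 0, "claw": 20}, {"tx": 0, "ty": 0, "tz": 0, "wx": 0, "wy": 0, "wz": 0, "claw": 20}, {"tx": 0, "ty": 0, "tz": 0, "wx": 0, "wy": 0, "wz": 0, "claw": 20}, {"tx": 0, "ty": 0, "tz": 0, "wx": 0, "wy": 0, "wz": 0, "claw": 20}]'

```text
time: 13.3
tcp_pos: [0.3772, -0.341, 0.2182]
tool_rot: [0.131, 0.869, 0.31, -0.363]
wrist_force: [0.2, -0.6, -2.9]
width: 0.458
finger_force: 30.0
```

```bash
python3 - <<'E'
from h import *
s,R=aim();print(np.abs(s["joint_velocities"]).max(),s["finger_force"])
print(arm.sign_off())
E
```

```text
pitch 44.90572116387637 lens [ 0.4301 -0.2978  0.1739] dist 0.12106189034644742 along 0.12105400882541788
hit-F mm [1.7 0.3 0. ] miss in tool mm [ 0.  -0.9  1.1] range 0.12212868520699982
0.0012649035962843135 29.977311193943024
the job is handed in; nothing more can be done
None
```

Handed in at 13.3 s, verdict not shown: the thermometer is held steady, nose about 45° down, lens about 12 cm from the larger flask's face and aimed within about 2 mm of its measured centre (cameras good to about 2 mm), with 30 N grip (fixed by the interface, not the suggested 40 N) and no sign of contact with either flask.

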